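# Level the gel casting table and lower the comb

### The arm

A 7-joint arm with a two-finger parallel gripper is mounted at the origin on the work surface. World frame = base frame: x ahead of the robot, y to its left, z up, the work surface at z = 0. Lengths are in m, angles in rad, forces in N, time in s.
With the tool pointing down it reaches from about 0.35 to 0.9 m from the base axis. Payload 8.1 kg.
Tool frame: the origin (TCP) lies between the finger pads; the fingertips stand 25 mm ahead of it and the grasp point (between the pads) lies 6 mm ahead of it; z points along the fingers, y is the direction in which the jaws open and shut (so a half turn about z gives the same grasp; the last joint's range is limited). The gripper opens to 92 mm and grips with 3 to 60 N. Pads are 19 mm wide; open, the fingers measure 130 mm over their backs; the gripper's body (75 mm by 190 mm) begins 47 mm behind the grasp point.
Start: joints at [-1.403, 0.434, 0.025, 1.573, -0.012, 1.134, -0.075], TCP at [0.167, 0.602, 0.252] pointing down, gripper open.
Joint ranges: [-2.62, 2.62], [-0.44, 2.09], [-1.27, 1.32], [0.08, 2.57], [-1.32, 4.46], [0.12, 2], [-2.74, 2.74]. Speed limits (rad/s): [2.22, 2.22, 3.01, 3.01, 3.14, 3.14, 3.14].

### API

Orientations are given as a rotation vector (axis times angle).
In Python, from cell import * gives the robot as it stands.
- The arm moves only by the shell command python3 -m jog 'ROWS' [FORCE]. ROWS is JSON, one flat list of numbers, 5 for each row, row after row: the finger opening in mm, from 0 to 91.8, then the shift along the tool's x, y, z in units of 40 mm (1.0 is 40 mm), then the turn about the tool's z in units of 6 degrees (1.0 is 6 degrees). A call has 1 to 20 rows; each row shifts and turns the pose as measured when the row begins, along the tool's axes as they then stand; what a row does not reach is not made up. A row lasts 1/12 s, in which the tool goes at most 41.7 mm and 7.16 degrees, less where a joint would pass 70% of its speed; a pose out of reach is approached as far as the arm can. A call is refused whole if a number of a shift passes 1 or a number of a turn 1, either way. A call with a gripper value outside its range is refused whole. The fingers move at their own pace and stop on an object; FORCE is the grip in N (left out, the last holds). Time passes only in rows, so rows that do not move let the fingers close. It gives the time, the measured TCP pose, the force and the opening at its end, in the units of the state.
- observe(): the state, without advancing time (a new reading comes with each control period).
- get_image(name): name is "scene" or "side" or "wrist"; returns the picture (480x640x3 uint8, red, green, blue); there is no depth.
- camera_params(name): a dict with "intrinsics" (3x3 intrinsics, pixels), "xyz" and "orientation" of the camera in the world. Camera axes: x right, y down, z forward; pixel columns grow to the right and rows downward; lengths in m; the calibration is good to about 2 mm. The wrist camera is an equidistant fisheye: a pixel r from the principal point sees the ray r / f radians off the axis. A picture is of the moment at which its call begins: read the wrist's pose just before it. camera_params takes no time and is no camera call; for the wrist camera it gives the pose at the moment of the call.
- sign_off(): hands the job in, once; it reports no verdict.
The state is a dict: "clock": time; "joints": joint angles; "dq": joint speeds; "joint_efforts": joint torques, N m; "position": TCP position; "ee_rot": TCP orientation; "force": force on the tool from outside, world axes, zero at the start; "ft_torque": the same for the moment, N m; "width": opening from 0.0 (shut) to 1.0 (fully open).
Only numpy, scipy, OpenCV 4.12 (cv2) and the standard library are available. Lean on these libraries where they do the work, as an engineer would, in place of code of your own. Each camera call takes 0.05 s, during which the arm holds its last target. There are 200 camera calls.

### The job

The gel casting table is out of level. Turn its two T-bar levelling screws until the aluminium platform sits level (to within about one degree), while the comb arm is still up; then swing the comb arm fully down so that the comb stands in the tray. Leave the beaker, wash bottle and tip rack where they stand.

Things in the scene. Friction and masses are not known exactly. Their poses are not given: they have to be found in the camera images.
- base: Fixed white base plate of the levelling table, 12 mm thick, always level, 245 x 190 mm; origin on the bench under the platform's middle. Base x points away from the robot at yaw 0, y to its left, z up. Front screw at base (-115, -50) mm, side screw at (20, 130) mm; their steel studs are 12 mm thick.
- level_mark (a point): Top of a 16 mm thick steel post fixed to the base at (-99, 45) mm; a second one stands at (70, 79) mm. They stand close to two edges of the platform; their tops, 64 mm above the bench, are flush with the platform's top face when it is level.
- platform: Aluminium platform 170 (x) x 140 (y) x 12 mm; origin mid top face (64 mm up when level), axes as the base's when level. Carries a fixed white tray 120 x 100 x 20 mm centred at (-15, -12) mm. Hinged about y at x 70 mm (with a grey carrier below it) and about x at y -65 mm. Level = its z vertical; starts 2 to 9 degrees off. No set bar direction means level: go by the platform.
- front_screw_mid (a point): Middle of the front screw's black T-bar, on its upright axis, 128 mm above the bench. Bar 84 mm long, 12 mm wide, from 115 to 141 mm above the bench, over a 36 mm hub disc (106 to 116 mm). Clockwise from above raises the platform's -x edge, anticlockwise lowers it: 1 rad of turn changes the tilt about base y by 0.06 rad.
- front_screw_end (a point): One end of the front screw's T-bar, 42 mm from its middle; gives the bar's direction (both ends look alike). The bar turns at most 2.4 rad either way from its mid position, never rises, stays where it is left and needs about 0.2 N m (6 N pushed sideways near an end). It may be pushed or gripped.
- side_screw_mid (a point): Middle of the side screw's T-bar, on its upright axis, 128 mm above the bench when level; it stands on the grey carrier, so it leans and lifts a little (up to 7 mm) as the front screw is turned. Otherwise the same as the front one. Clockwise from above raises the platform's +y edge, anticlockwise lowers it: 1 rad of turn changes the tilt about base x by 0.06 rad.
- side_screw_end (a point): One end of the side screw's T-bar, 42 mm from its middle.
- comb_arm (a joint): Angle of the comb arm above the platform, rad: 0 is fully down (a stop), arm parallel to the platform; it starts raised at 0.7 to 1.15. The arm stays at any angle (stiff hinge, about 0.16 N m; under 3 N pushed at its pad).
- comb_hinge (a point): Hinge of the comb arm in a steel fork, at platform (70, -12) mm, 44 mm above the platform's top face (fork top 54 mm); its axis is the platform's y.
- comb_pad (a point): Middle of the upper face of the black press pad (30 mm disc, 10 mm thick) on the free end of the comb arm, 124 mm from the hinge and 6 mm above the arm's centre line. The arm is a steel bar 16 mm wide, 8 mm thick, reaching from the hinge towards platform -x when down; a white comb 80 mm wide hangs under it, 75 mm from the hinge.
- beaker: Glass beaker, 76 mm wide, 100 mm tall, loose; origin at the centre of its underside. Leave alone.
- wash_bottle: White wash bottle with a red cap, 66 mm wide, 170 mm tall, loose; origin at the centre of its underside. Leave alone.
- tip_rack: Yellow tip rack 80 x 110 x 45 mm, loose; origin at the centre of its underside. Leave alone.

How it is judged:
On the way, in this order (a step that is already met when the one before it is completed fails the run):
1. the platform is level within 0.02 rad, with the comb arm still raised above 0.4 rad (angle between platform's own z axis and vertical below 0.02 rad and value of joint comb_arm above 0.4 rad), for 0.3 s.
2. the comb arm is fully down (under 0.05 rad) (value of joint comb_arm below 0.05 rad), for 0.2 s.
At the end, for the whole second after the job is handed in: The platform's z axis is within 0.02 rad (1.1 degrees) of vertical and at rest, and the comb arm is down within 0.05 rad of its stop (angle between platform's own z axis and vertical below 0.02 rad and value of joint comb_arm below 0.05 rad and angular speed of platform below 0.05 rad/s); the robot touches nothing.
It fails at once if the beaker is moved more than 30 mm or tipped (distance of beaker from where it was at the start of the episode above 0.03 m or angle between beaker's own z axis and vertical above 0.3 rad).
It fails at once if the wash bottle is moved more than 30 mm or tipped (distance of wash_bottle from where it was at the start of the episode above 0.03 m or angle between wash_bottle's own z axis and vertical above 0.3 rad).
It fails at once if the tip rack is moved more than 30 mm or tipped (distance of tip_rack from where it was at the start of the episode above 0.03 m or angle between tip_rack's own z axis and vertical above 0.3 rad).
It also fails if it takes over 62 s, if anything falls off the work surface, if the arm or the gripper's body presses on something with over 40 N, if the wrist force passes 120 N, or if a joint passes its speed limit or range.

## Working session

There is one attempt and no reset: what is moved stays moved. The work goes in short steps, Python scripts to look and compute and a shell command to move; the robot and the scene stay as the last step left them, time stands still between calls to the robot, and variables do not carry over. Pictures are saved under pics/ and viewed, about 8 in all and at most 12, crops included, and the job is handed in when it is done.

```bash
ls; mkdir -p pics; python3 - <<'E'
from cell import *
import cv2
for n in("scene","side","wrist"):
    p=camera_params(n);print(n,p)
    cv2.imwrite(f"pics/{n}0.png",get_image(n)[:,:,::-1])
print(observe())
E
```

```text
pics
scene {'intrinsics': array([[447.11424408,   0.        , 329.30830766],
       [  0.        , 447.11424408, 237.48541645],
       [  0.        ,   0.        ,   1.        ]]), 'xyz': array([1.22109557, 0.41440785, 0.85759005]), 'orientation': array([-1.18727085, -2.30153066,  0.96577321])}
side {'intrinsics': array([[600.62200516,   0.        , 318.58348461],
       [  0.        , 600.62200516, 241.20351127],
       [  0.        ,   0.        ,   1.        ]]), 'xyz': array([-0.24127143, -0.7947382 ,  0.90145423]), 'orientation': array([-2.07629521,  0.83740433, -0.45516461])}
wrist {'intrinsics': array([[371.64829954,   0.        , 321.15053506],
       [  0.        , 371.64829954, 241.39351153],
       [  0.        ,   0.        ,   1.        ]]), 'xyz': array([0.09975844, 0.62145549, 0.38391609]), 'orientation': array([2.32744433, 1.76934465, 0.22898721])}
{'clock': 0.15, 'joints': array([-1.40261612,  0.43508547,  0.02502053,  1.57383052, -0.01161327,
        1.13397242, -0.07509547]), 'dq': array([ 0.00067819, -0.0014392 ,  0.00016942, -0.00246513, -0.0009991 ,
       -0.00032051, -0.00054138]), 'joint_efforts': array([ 1.83778990e-03, -6.68260074e+01,  9.85952653e-01, -3.14695358e+01,
       -6.05260860e-02,  3.92999814e-02,  1.32627083e-04]), 'position': array([0.16715271, 0.60190058, 0.25113402]), 'ee_rot': array([-4.24209736e-01, -3.11277789e+00,  1.80586519e-03]), 'force': array([-0.20713368, -0.96782113, -0.52642897]), 'ft_torque': array([-0.0104243 ,  0.01868938, -0.00758019]), 'width': 1.0012784326114241}
```

View pics/scene0.png

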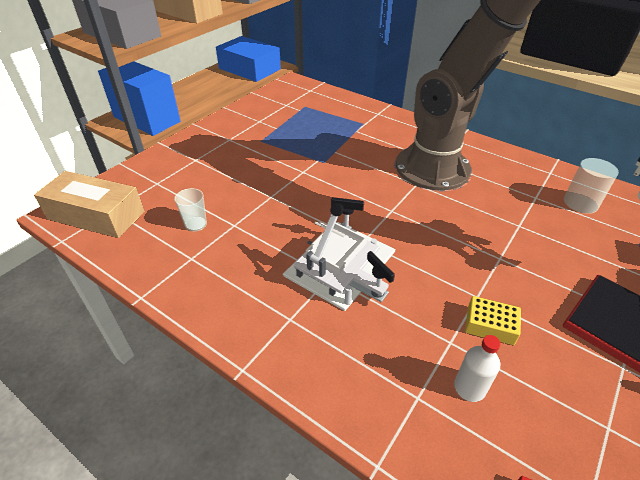

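View pics/side0.png

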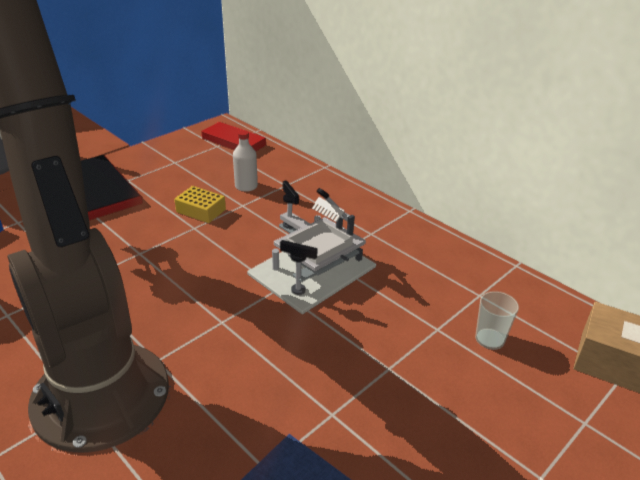

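The scene view shows the table at about (340,265), with the front bar at (347,206) and the side bar at (381,267). In the side view the front bar is at (299,250), the side bar at (290,192) and the base plate at (312,268). I'll enlarge both.

```bash
python3 - <<'E'
import cv2,numpy as np
a=cv2.imread("pics/scene0.png")[185:315,275:405];b=cv2.imread("pics/side0.png")[178:308,245:375+5][:, :130]
f=lambda i:cv2.resize(i,(400,400)) 
z=lambda i:cv2.resize(i,(600,600),interpolation=cv2.INTER_CUBIC)
cv2.imwrite("pics/crop0.png",np.hstack([cv2.resize(a,(400,400),interpolation=2),cv2.resize(b,(400,400),interpolation=2)]))
E
```

```text
(no output)
```

View pics/crop0.png

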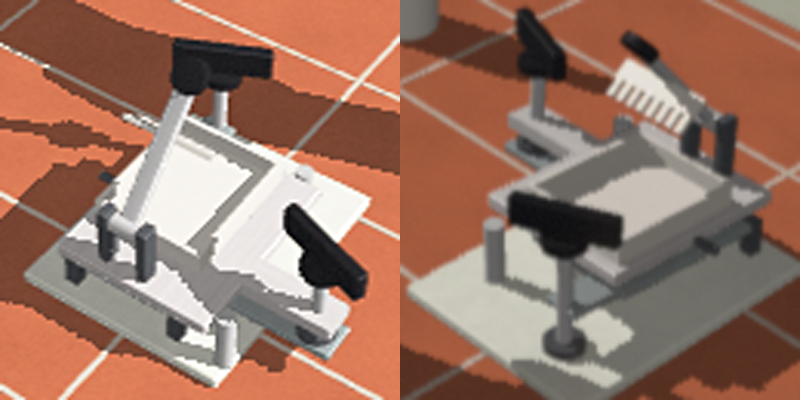

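Bar ends, plate corners and pad are all readable here. In the left crop, the front bar runs from (175,45) to (272,62), the side bar from (290,210) to (362,290), and the plate corners are at (25,272), (213,383) and (370,203). I'll cast rays from these.

```bash
cat > h.py <<'E'
from cell import *
import cv2,numpy as np
from scipy.spatial.transform import Rotation as R
def ray(p,uv,fish=False):
    K=p["intrinsics"];x=(uv[0]-K[0,2])/K[0,0];y=(uv[1]-K[1,2])/K[1,1]
    if fish:
        r=np.hypot(x,y);s=np.sin(r)/max(r,1e-9);d=np.array([x*s,y*s,np.cos(r)])
    else: d=np.array([x,y,1.]);d/=np.linalg.norm(d)
    return np.array(p["xyz"]),R.from_rotvec(p["orientation"]).apply(d)
def onz(o,d,z): return o+d*(z-o[2])/d[2]
def proj(p,X,fish=False):
    K=p["intrinsics"];c=R.from_rotvec(p["orientation"]).inv().apply(np.asarray(X)-p["xyz"])
    if fish:
        r=np.hypot(c[0],c[1]);a=np.arctan2(r,c[2]);n=c[:2]/r*a
    else: n=c[:2]/c[2]
    return n*K[0,0]+K[:2,2]
def tri(*rs):
    A=0;b=0;P=[np.eye(3)-np.outer(d,d) for o,d in rs]
    x=np.linalg.solve(sum(P),sum(Q@o for Q,(o,d) in zip(P,rs)))
    return x,[np.linalg.norm(Q@(x-o))*1e3 for Q,(o,d) in zip(P,rs)]
E
python3 - <<'E'
from h import *
np.set_printoptions(precision=4,suppress=True)
ps,pd=camera_params("scene"),camera_params("side");k=400/130
s=lambda u,v:ray(ps,(275+u/k-.3,185+v/k-.3)); d=lambda u,v:ray(pd,(245+(u-400)/k-.3,178+v/k-.3))
for n,c in dict(L=(25,275),B=(213,385),Rr=(371,203)).items(): print("scene",n,onz(*s(*c),.011))
for n,c in dict(L=(408,290),bot=(585,400)).items(): print("side",n,onz(*d(*c),.011))
print("front bar side ends",onz(*d(511,200),.138),onz(*d(622,225),.138),"scene R",onz(*s(272,52),.138),onz(*s(175,43),.138))
print("side bar scene",onz(*s(290,208),.138),onz(*s(365,275),.138),"side",onz(*d(520,12),.138),onz(*d(563,58),.138))
print("pad",tri(s(190,70),d(640,47)))
print("hinge",tri(s(127,222),d(710,122)))
E
```

```text
scene L [ 0.6702 -0.0957  0.011 ]
scene B [0.6727 0.0902 0.011 ]
scene Rr [0.4314 0.0935 0.011 ]
side L [0.4222 0.0876 0.011 ]
side bot [ 0.4354 -0.094   0.011 ]
front bar side ends [ 0.4428 -0.0097  0.138 ] [ 0.4793 -0.0831  0.138 ] scene R [ 0.4446 -0.0094  0.138 ] [ 0.4822 -0.0806  0.138 ]
side bar scene [0.5893 0.0961 0.138 ] [0.6142 0.1724 0.138 ] side [0.6193 0.1776 0.138 ] [0.597  0.1026 0.138 ]
pad (array([ 0.5721, -0.0058,  0.2073]), [np.float64(0.6594755099016457), np.float64(0.6594755099014588)])
hinge (array([ 0.6485, -0.0082,  0.1092]), [np.float64(0.06623551413692236), np.float64(0.06623551413684893)])
```

```bash
python3 - <<'E'
from h import *
np.set_printoptions(precision=4,suppress=True)
o=observe();T=R.from_rotvec(o["ee_rot"]);p=camera_params("wrist");C=R.from_rotvec(p["orientation"])
print(T.as_matrix());print("cam in tool",T.inv().apply(p["xyz"]-o["position"]),"axes",(T.inv()*C).as_matrix())
for t in((.5,-.02),(.45,.0)): print(T.inv().apply(np.array([*t,.3])-o["position"])/.04)
ps=camera_params("scene")
for n,c in dict(rack=(495,320),bottle=(475,392),beaker=(194,225)).items(): print(n,onz(*ray(ps,c),.02))
E
```

```text
[[-0.9635  0.2676 -0.0002]
 [ 0.2676  0.9635 -0.0011]
 [-0.0001 -0.0011 -1.    ]]
cam in tool [ 0.0702  0.0007 -0.1329] axes [[-0.0002 -0.9662 -0.2577]
 [ 1.      0.0001 -0.0013]
 [ 0.0012 -0.2577  0.9662]]
[-12.1782 -12.7553  -1.2057]
[-10.84  -12.608  -1.206]
rack [0.5007 0.3898 0.02  ]
bottle [0.6941 0.4189 0.02  ]
beaker [ 0.6799 -0.4024  0.02  ]
```

```bash
python3 -m jog '[91.8,-0.3,-0.35,0,0, 91.8,-0.66,-0.77,0,0, 91.8,-0.66,-0.77,0,0, 91.8,-0.66,-0.77,0,0, 91.8,-0.66,-0.77,0,0, 91.8,-0.66,-0.77,0,0, 91.8,-0.66,-0.77,0,0, 91.8,-0.66,-0.77,0,0, 91.8,-0.66,-0.77,0,0, 91.8,-0.66,-0.77,0,0, 91.8,-0.66,-0.77,0,0, 91.8,-0.66,-0.77,0,0, 91.8,-0.66,-0.77,0,0, 91.8,-0.66,-0.77,0,0, 91.8,-0.66,-0.77,0,0, 91.8,-0.66,-0.77,0,0]'
```

```text
clock: 1.48
position: [0.4337, 0.0245, 0.2471]
ee_rot: [-0.399, -3.113, -0.003]
force: [1.4, 1.2, -0.5]
width: 1.003
```

```bash
cat > snap.py <<'E'
from h import *
import sys,pickle
n=sys.argv[1];o=observe();p=camera_params("wrist");im=get_image("wrist")
pickle.dump((p,o,im),open(f"pics/{n}.pkl","wb"));cv2.imwrite(f"pics/{n}.png",im[:,:,::-1]);print(o["position"],o["joints"])
E
python3 -m jog '[91.8,0,0.6,0.7,0, 91.8,0,0.8,0.6,0, 91.8,0,0,0,0]'; python3 snap.py w1; python3 -m jog '[91.8,-0.1,-1,0,0, 91.8,-0.1,-1,0,0, 91.8,-0.1,-1,0,0, 91.8,-0.1,-1,0,0,91.8,0,0,0,0,91.8,0,0,0,0]'; python3 snap.py w2
python3 -c "
import cv2,numpy as np
cv2.imwrite('pics/w12.png',np.vstack([cv2.imread('pics/w%d.png'%i)[100:400,:] for i in(1,2)]))"
```

```text
clock: 1.73
position: [0.4543, 0.0676, 0.1959]
ee_rot: [0.43, 3.106, 0.002]
force: [-0.4, 0.6, 0.5]
width: 0.999
[0.45433318 0.06759504 0.19591068] [-0.60326002  0.22785983  0.40700118  2.06417747 -0.11696146  0.86476818
  1.16557487]
clock: 2.28
position: [0.4244, -0.0983, 0.1983]
ee_rot: [0.419, 3.107, -0.0]
force: [1.1, 0.4, -0.1]
width: 1.002
[ 0.42442642 -0.09830458  0.19830549] [-0.32775069  0.18717197  0.50695042  2.11706282 -0.1198209   0.8574447
  1.55236359]
```

View pics/w12.png

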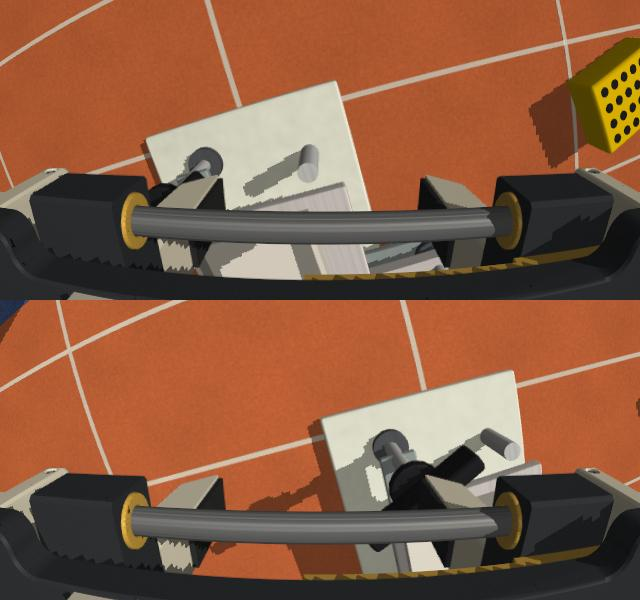

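These views show the front edge, the post at (310,160) and the front bar at (430,480). The gripper hides the rest, because the usable part of the wrist image lies on the camera side. I'll turn the tool so the camera points to +y and look from the -y side.

```bash
python3 -m jog '[91.8,0,0,-1,1, 91.8,0,0,-0.6,1, 91.8,0,0,0,1, 91.8,0,0,0,1, 91.8,0,0,0,1, 91.8,0,0,0,1, 91.8,0,0,0,1, 91.8,0,0,0,1, 91.8,0,0,0,1, 91.8,0,0,0,1, 91.8,0,0,0,1, 91.8,0,0,0,1, 91.8,0,0.7,0,0.5, 91.8,0,0.7,0,0,91.8,0,0,0,0]'; python3 snap.py w3; python3 -m jog '[91.8,0,0.9,0,0, 91.8,0,0.9,0,0, 91.8,0,0.9,0,0, 91.8,0,0.9,0,0,91.8,0,0.9,0,0,91.8,0,0,0,0,91.8,0,0,0,0]'; python3 snap.py w4
python3 -c "
import cv2,numpy as np
cv2.imwrite('pics/w34.png',np.vstack([cv2.imread('pics/w%d.png'%i)[0:290,:] for i in(3,4)]))"
```

```text
clock: 3.58
position: [0.482, -0.0808, 0.269]
ee_rot: [2.266, 2.174, 0.013]
force: [-0.1, 1.0, 0.2]
width: 0.994
[ 0.48204656 -0.0808191   0.26900117] [-0.47089748  0.20388179  0.64133307  1.912599   -0.14540283  1.06324805
  0.18948615]
clock: 4.22
position: [0.6592, -0.0794, 0.2652]
ee_rot: [-2.245, -2.178, -0.003]
force: [-0.9, -0.9, -0.0]
width: 1.004
[ 0.65920163 -0.07941306  0.26520371] [-0.32789094  0.53924986  0.60348992  1.47484497 -0.32343627  1.23616598
  0.28854867]
```

View pics/w34.png

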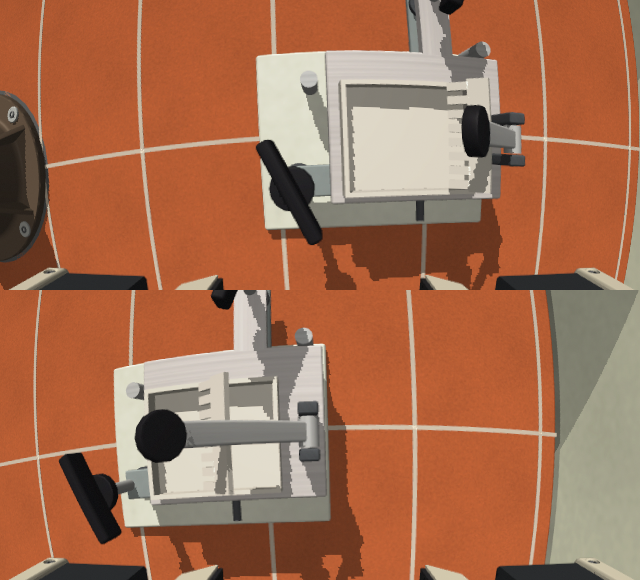

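Both views show the whole platform, with corners in w3 at (327,53), (497,62), (330,201) and (500,197), post tops at (309,79) and (482,50), and the front bar from (265,145) to (315,240). Next I'll triangulate.

```bash
cat > m.py <<'E'
from h import *
import pickle
np.set_printoptions(precision=4,suppress=True)
def run(n1,n2,pts):
    p1=pickle.load(open(f"pics/{n1}.pkl","rb"))[0];p2=pickle.load(open(f"pics/{n2}.pkl","rb"))[0]
    r={}
    for k,(a,b) in pts.items():
        r[k],e=tri(ray(p1,a,1),ray(p2,b,1));print(k,r[k],np.round(e[0],2))
    return r
def tilt(r,ks="ABCD"):
    X=np.array([r[k] for k in ks]);c=X.mean(0);n=np.linalg.svd(X-c)[2][2];n*=np.sign(n[2])
    print("normal",n,"tilt about y",n[0],"about x",-n[1],"plane dev mm",(X-c)@n*1e3)
    for k in r:
        if k[0]=="P":print(k,"above plane mm",(r[k]-c)@n*1e3)
E
python3 - <<'E'
from m import *
r=run("w3","w4",dict(A=((327,53),(143,73)),B=((497,62),(325,56)),C=((330,202),(147,213)),D=((500,197),(326,205)),
P1=((309,79),(135,100)),P2=((482,49),(304,46)),E1=((262,144),(69,167)),E2=((317,240),(110,250)),hinge=((517,140),(312,147)),pad=((468,131),(161,146))))
tilt(r)
E
```

```text
A [0.4939 0.0731 0.073 ] 0.78
B [0.6649 0.0755 0.0552] 0.57
C [ 0.491  -0.0611  0.0762] 0.31
D [ 0.6616 -0.0625  0.0639] 0.08
P1 [0.4769 0.0513 0.0588] 0.1
P2 [0.6462 0.0854 0.0604] 0.13
E1 [ 0.4415 -0.0078  0.1275] 0.07
E2 [ 0.4789 -0.0815  0.1318] 0.17
hinge [ 0.6522 -0.0077  0.1122] 1.99
pad [ 0.5688 -0.0035  0.1984] 0.01
normal [0.0876 0.0416 0.9953] tilt about y 0.08763223240130467 about x -0.041629833694761115 plane dev mm [ 1.3156 -1.2777 -1.3214  1.2835]
P1 above plane mm -15.166117151174392
P2 above plane mm 2.6545552407748803
```

```bash
cat > d.py <<'E'
from h import *
import sys
x,y,z,yaw=map(float,sys.argv[1:5]);o=observe();T=R.from_rotvec(o["ee_rot"]);M=T.as_matrix()
c=np.degrees(np.arctan2(M[1,1],M[0,1]));t=(-(yaw-c)+180)%360-180
np.set_printoptions(precision=3,suppress=True)
print("pos",o["position"],"yaw",c.round(2),"shift units",T.inv().apply([x,y,z]-o["position"])/.04,"turn units",t/6,"F",o["force"],"j7",o["joints"][6],"w",o["width"])
E
python3 d.py .460 -.045 .265 28
```

```text
pos [ 0.659 -0.079  0.265] yaw -1.69 shift units [ 0.694 -4.999  0.049] turn units -4.9489714263819735 F [ 0.201  0.607 -0.594] j7 0.28862299061563695 w 1.0000623666845676
```

```bash
python3 -m jog '[60,0.1,-0.7,0,0, 60,0.1,-0.9,0,0, 60,0.1,-0.95,0,0, 60,0.1,-0.95,0,0, 60,0.1,-0.95,0,0, 60,0.1,-0.5,0,0, 60,0,0,0,-1, 60,0,0,0,-1, 60,0,0,0,-1, 60,0,0,0,-1, 60,0,0,0,-0.9,60,0,0,0,0]' 50; python3 d.py .460 -.045 .144 28
```

```text
clock: 5.27
position: [0.4313, -0.0429, 0.2648]
ee_rot: [-1.563, -2.695, -0.023]
force: [-0.7, 0.4, -0.3]
width: 0.651
pos [ 0.431 -0.043  0.265] yaw 29.79 shift units [-0.492  0.596  3.005] turn units 0.2979850114200957 F [-0.707  0.363 -0.275] j7 0.6239474622722658 w 0.6506404982199118
```

```bash
python3 -m jog '[60,-0.49,0.6,0.5,0.3, 60,0,0,1,0, 60,0,0,0,0]'; python3 d.py .460 -.045 .144 28;
```

```text
clock: 5.52
position: [0.4599, -0.0452, 0.206]
ee_rot: [-1.617, -2.667, -0.036]
force: [-2.7, 0.2, -0.8]
width: 0.656
pos [ 0.46  -0.045  0.206] yaw 27.55 shift units [-0.045 -0.009  1.548] turn units -0.07465416973347298 F [-2.722  0.245 -0.822] j7 0.7021604531295799 w 0.6555678521907068
```

```bash
python3 -m jog '[60,-0.04,0,0.8,0, 60,0,0,0.72,0, 60,0,0,0,0]'; python3 d.py .460 -.045 .144 28;
```

```text
clock: 5.77
position: [0.4605, -0.0441, 0.1473]
ee_rot: [-1.628, -2.663, -0.04]
force: [-1.0, -0.2, -0.2]
width: 0.652
pos [ 0.461 -0.044  0.147] yaw 27.12 shift units [-0.016 -0.022  0.081] turn units -0.14699021275899327 F [-1.04  -0.158 -0.248] j7 0.7778356997400437 w 0.6520121461843009
```

```bash
python3 -m jog '[5,0,0,0.08,0, 5,0,0,0,0, 5,0,0,0,0, 5,0,0,0,0, 5,0,0,0,0, 5,0,0,0,0, 5,0,0,0,0]' 50; python3 d.py .460 -.045 .144 110;
```

```text
clock: 6.35
position: [0.4631, -0.0437, 0.1529]
ee_rot: [-1.636, -2.665, -0.051]
force: [0.3, 0.0, 0.3]
width: 0.2
pos [ 0.463 -0.044  0.153] yaw 26.88 shift units [-0.   -0.09  0.22] turn units -13.853767670578556 F [0.31  0.006 0.306] j7 0.7715835307611895 w 0.19951038561724244
```

```bash
python3 -m jog '[5,0,0,0.15,0, 5,0,0,0,0, 5,0,0,0,0]' 50; python3 d.py .460 -.045 .144 110;
```

```text
clock: 6.6
position: [0.4611, -0.0448, 0.1479]
ee_rot: [-1.638, -2.661, -0.05]
force: [3.7, 1.9, -10.3]
width: 0.126
pos [ 0.461 -0.045  0.148] yaw 26.77 shift units [ 0.005 -0.028  0.097] turn units -13.87222541997302 F [  3.682   1.871 -10.317] j7 0.7794582473961645 w 0.12607330561447314
```

```bash
python3 -m jog '[5,0,0,0,-1, 5,0,0,0,-1, 5,0,0,0,-1, 5,0,0,0,-1, 5,0,0,0,-1, 5,0,0,0,-1]' 50; python3 d.py .460 -.045 .146 110;
```

```text
clock: 7.1
position: [0.461, -0.045, 0.1478]
ee_rot: [-0.702, -3.054, -0.053]
force: [1.0, 1.0, 0.6]
width: 0.123
pos [ 0.461 -0.045  0.148] yaw 64.09 shift units [ 0.021 -0.012  0.046] turn units -7.651871227148149 F [1.016 0.951 0.623] j7 1.3436255621730606 w 0.12340912559243922
```

```bash
python3 -m jog '[5,0,0,0,-1, 5,0,0,0,-1, 5,0,0,0,-1, 5,0,0,0,-1, 5,0,0,0,-1, 5,0,0,0,-1,5,0,0,0,-1,5,0,0,0,-0.3,5,0,0,0,0]' 50; python3 d.py .460 -.045 .146 110;
```

```text
clock: 7.85
position: [0.4611, -0.0453, 0.1478]
ee_rot: [-0.559, 3.086, 0.052]
force: [0.4, 2.1, -0.2]
width: 0.125
pos [ 0.461 -0.045  0.148] yaw 110.53 shift units [0.023 0.014 0.045] turn units 0.08915518306572305 F [ 0.403  2.075 -0.218] j7 2.05916908060565 w 0.12535626624656437
```

```bash
python3 -m jog '[60,0,0,0,0, 60,0,0,0,0, 60,0,0,0,0, 60,0,0,0,0, 60,0,0,-0.8,0, 60,0,0,-1,0.5, 60,0,0,-1,1,60,0,0,-1,1,60,0,0,0,1,60,0,0,0,1,60,0,0,0,1,60,0,0,0,1,60,0,0,0,1,60,0,0,0,1,60,0,0,0,1,60,0,0,0,1,60,0,0,0,1,60,0,0,0,1,60,0,0,0,1,60,0,0,0,1]'; python3 d.py .48 -.04 .295 0;
```

```text
clock: 9.52
position: [0.46, -0.0513, 0.3086]
ee_rot: [-1.823, -2.534, -0.042]
force: [-0.3, -0.2, -0.2]
width: 0.651
pos [ 0.46  -0.051  0.309] yaw 18.53 shift units [0.098 0.56  0.348] turn units 3.0875785728487606 F [-0.292 -0.19  -0.169] j7 0.4180105322909504 w 0.6507389455497083
```

```bash
python3 -m jog '[60,0,0,0.3,1,60,0,0,0,1,60,0,0,0,1,60,0,0.3,0,0.1,60,0,0,0,0]'; python3 snap.py w5; python3 -m jog '[60,0,0.9,0,0, 60,0,0.9,0,0, 60,0,0.9,0,0, 60,0,0.9,0,0,60,0,0.9,0,0,60,0,0,0,0,60,0,0,0,0]'; python3 snap.py w6
python3 -c "
import cv2,numpy as np
cv2.imwrite('pics/w56.png',np.hstack([cv2.resize(cv2.imread('pics/w%d.png'%i)[0:270,a:a+270],None,fx=1.48,fy=2.2,interpolation=2) for i,a in((5,240),(6,60))]))"; python3 d.py .605 .137 .2 0
```

```text
clock: 9.93
position: [0.4724, -0.0508, 0.2962]
ee_rot: [-2.231, -2.177, -0.038]
force: [-0.1, 0.5, 0.4]
width: 0.651
[ 0.47241289 -0.05079661  0.29623088] [-0.33766588  0.14687568  0.41344067  1.87968749 -0.10293277  1.13158252
  0.09153798]
clock: 10.57
position: [0.6569, -0.0542, 0.2917]
ee_rot: [-2.202, -2.197, -0.032]
force: [-1.0, 0.9, 0.1]
width: 0.653
[ 0.65691788 -0.0542341   0.29170325] [-0.24294102  0.48666391  0.41642231  1.43787725 -0.23590425  1.27273394
  0.20030785]
pos [ 0.657 -0.054  0.291] yaw -0.11 shift units [ 4.679 -1.282  2.466] turn units -0.01838277299757844 F [ 0.921 -0.388  0.229] j7 0.2000939399747044 w 0.6534640815138987
```

View pics/w56.png

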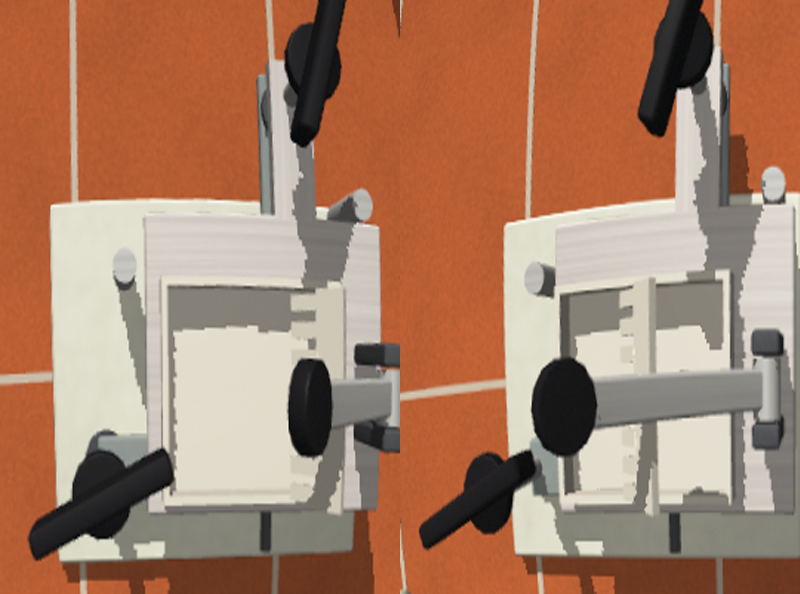

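```bash
python3 - <<'E'
from m import *
f=lambda a,b:((a[0]/1.48+240-.3,a[1]/2.2-.3),((b[0]-400)/1.48+60-.3,b[1]/2.2-.3))
r=run("w5","w6",{k:f(*v) for k,v in dict(A=((146,213),(556,228)),B=((379,226),(793,207)),C=((148,512),(559,511)),D=((379,511),(794,514)),
P1=((124,265),(537,278)),P2=((364,206),(773,184)),s1=((304,135),(653,127)),s2=((332,0),(690,0)),F1=((35,542),(427,535)),F2=((165,462),(528,463))).items()})
tilt(r)
# sharpen corners: crop around them, raw gradients
E
```

```text
A [0.4915 0.075  0.0578] 0.54
B [0.6587 0.0747 0.0632] 0.7
C [ 0.4899 -0.0622  0.0616] 0.2
D [ 0.6591 -0.0634  0.0683] 0.16
P1 [0.4762 0.0515 0.0577] 0.11
P2 [0.6457 0.084  0.0658] 0.17
s1 [0.5805 0.0982 0.1253] 0.42
s2 [0.6007 0.1532 0.1299] 4.83
F1 [ 0.4233 -0.0571  0.1347] 0.28
F2 [ 0.4973 -0.0303  0.1209] 0.02
normal [-0.0359  0.0326  0.9988] tilt about y -0.035852897648075616 about x -0.032604072577493835 plane dev mm [ 0.2821 -0.2802 -0.2786  0.2768]
P1 above plane mm 0.019859131097230535
P2 above plane mm 3.089515487632512
```

```bash
python3 -m jog '[60,0.6,-0.2,0,0,60,0.9,-0.3,0,0,60,0.9,-0.3,0,0,60,0.9,-0.3,0,0,60,0.9,-0.3,0,0,60,0.3,0,0.5,0,60,0,0,0.5,1,60,0,0,0.5,1,60,0,0,0,1,60,0,0,0,0]'; python3 d.py .5955 .1356 .146 -20;
```

```text
clock: 11.45
position: [0.5885, 0.1338, 0.2396]
ee_rot: [-2.514, -1.822, -0.03]
force: [-0.6, 0.0, -0.9]
width: 0.654
pos [0.589 0.134 0.24 ] yaw -18.14 shift units [0.01  0.195 2.34 ] turn units 0.31013619774037693 F [-0.603  0.036 -0.884] j7 -0.39523606964235997 w 0.6539137269380023
```

```bash
python3 -m jog '[60,0,0.2,0.6,0.3,60,0,0,0.8,0,60,0,0,0.7,0,60,0,0,0.2,0,60,0,0,0,0]'; python3 d.py .5955 .1356 .146 -20;
```

```text
clock: 11.87
position: [0.5951, 0.1346, 0.1502]
ee_rot: [-2.526, -1.806, -0.041]
force: [0.9, -0.0, 1.0]
width: 0.655
pos [0.595 0.135 0.15 ] yaw -18.86 shift units [0.022 0.002 0.105] turn units 0.19023583398475807 F [ 0.901 -0.006  0.977] j7 -0.3492703645941311 w 0.6548193113614256
```

```bash
python3 -m jog '[5,0,0,0.1,0.1,5,0,0,0,0,5,0,0,0.04,0,5,0,0,0,0,5,0,0,0.04,0,5,0,0,0,0,5,0,0,0.04,0,5,0,0,0,0,5,0,0,0.04,0,5,0,0,0,0]' 40; python3 d.py .5955 .1356 .146 -20;
```

```text
clock: 12.7
position: [0.5949, 0.1359, 0.1484]
ee_rot: [-2.529, -1.797, -0.05]
force: [2.5, 1.0, -9.6]
width: 0.128
pos [0.595 0.136 0.148] yaw -19.2 shift units [-0.005  0.017  0.06 ] turn units 0.13374393969717366 F [ 2.452  0.983 -9.617] j7 -0.34961793102395927 w 0.12750012254429646
```

```bash
python3 -m jog '[5,0,0,0,1,5,0,0,0,1,5,0,0,0,1,5,0,0,0,0.8,5,0,0,0,0]' 40; python3 d.py .5955 .1356 .146 -43;
```

```text
clock: 13.12
position: [0.5955, 0.1356, 0.1483]
ee_rot: [-2.84, -1.238, -0.039]
force: [-0.9, -0.4, 1.2]
width: 0.125
pos [0.595 0.136 0.148] yaw -42.84 shift units [-0.002  0.003  0.057] turn units 0.025858477912796236 F [-0.898 -0.381  1.193] j7 -0.6946057974433478 w 0.12498034429721407
```

```bash
python3 -m jog '[60,0,0,0,0, 60,0,0,0,0, 60,0,0,0,0, 60,0,0,0,0, 60,0,0,-0.8,0, 60,0,0,-1,-0.5, 60,0,0,-1,-1,60,0,0,-0.9,-1,60,0,0,0,-1,60,0,0,0,-1,60,0,0,0,-1,60,0,0,0,-1,60,0,0,0,-0.6]'; python3 d.py .657 -.054 .29 0;
```

```text
clock: 14.2
position: [0.5948, 0.1275, 0.3045]
ee_rot: [-2.149, -2.251, -0.064]
force: [-0.3, -0.4, -1.0]
width: 0.657
pos [0.595 0.127 0.305] yaw 2.64 shift units [-4.616  1.341  0.152] turn units 0.4396160185705895 F [-0.266 -0.407 -1.043] j7 -0.06680211369810003 w 0.6566488152343057
```

```bash
python3 -m jog '[60,-0.7,0.2,0,0.4,60,-0.9,0.25,0,0,60,-0.9,0.25,0,0,60,-0.9,0.25,0,0,60,-0.9,0.25,0,0,60,-0.3,0.1,0,0,60,0,0,0,0,60,0,0,0,0]'; python3 snap.py w7; python3 -m jog '[60,0,-0.9,0,0, 60,0,-0.9,0,0, 60,0,-0.9,0,0, 60,0,-0.9,0,0,60,0,-0.9,0,0,60,0,-0.1,0,0,60,0,0,0,0,60,0,0,0,0]'; python3 snap.py w8
python3 -c "
import cv2,numpy as np
cv2.imwrite('pics/w78.png',np.hstack([cv2.resize(cv2.imread('pics/w%d.png'%i)[75:255,a:a+200],(400,540),interpolation=2) for i,a in((8,270),(7,90))]))"; python3 d.py .605 .137 .2 0
```

```text
clock: 14.87
position: [0.6522, -0.0606, 0.2951]
ee_rot: [-2.175, -2.224, -0.067]
force: [-0.3, -0.0, 0.7]
width: 0.655
[ 0.65223783 -0.0606109   0.29512137] [-0.2435762   0.47173873  0.44010724  1.45826385 -0.26001859  1.26057648
  0.25650211]
clock: 15.58
position: [0.4585, -0.0489, 0.2903]
ee_rot: [-2.139, -2.249, -0.071]
force: [0.3, -0.3, -0.4]
width: 0.652
[ 0.45853765 -0.04891943  0.29034825] [-0.35130837  0.12526754  0.43818131  1.92099221 -0.12514443  1.11015061
  0.18996847]
pos [ 0.459 -0.049  0.29 ] yaw 2.87 shift units [4.316 3.856 2.548] turn units 0.4790956592806073 F [-0.839  0.211  0.46 ] j7 0.1901096435712535 w 0.6549597629765497
```

View pics/w78.png

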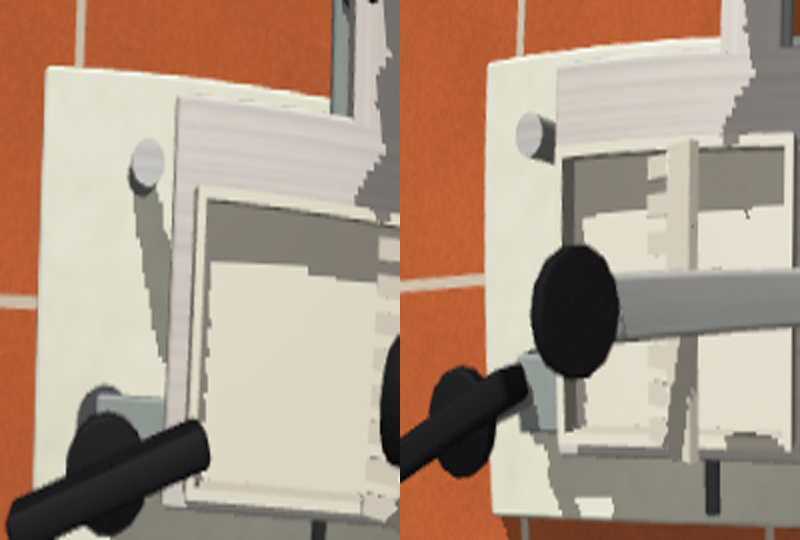

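Useful detail, but the crop cuts off the +x corners. I'll view a wider crop of the same frames.

```bash

python3 -c "
import cv2,numpy as np
cv2.imwrite('pics/w78b.png',np.vstack([cv2.resize(cv2.imread('pics/w%d.png'%i)[80:250,a:a+250],(800,300),interpolation=2) for i,a in((8,270),(7,80))]))"
```

```text
(no output)
```

View pics/w78b.png

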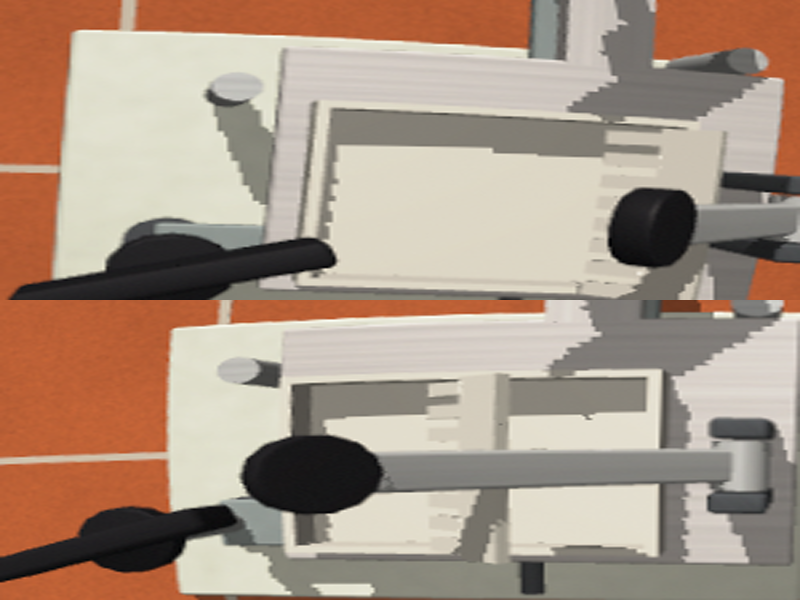

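```bash
cat > patch.py <<'E'
from h import *
import sys,json
def mont(out,c):
    t=[]
    for n,u,v in c:
        im=cv2.imread(f"pics/{n}.png");t.append(cv2.resize(im[v-12:v+13,u-12:u+13],(200,200),interpolation=cv2.INTER_NEAREST))
    cv2.imwrite(out,np.vstack([np.hstack(t[i:i+4]) for i in range(0,12,4)]))
E
python3 - <<'E'
from patch import *
mont("pics/pa.png",[("w8",359,107),("w8",514,125),("w8",352,243),("w8",508,258),("w7",169,98),("w7",329,90),("w7",169,226),("w7",328,229),("w8",343,129),("w8",504,114),("w7",155,120),("w7",316,83)])
E
```

```text
(no output)
```

View pics/pa.png

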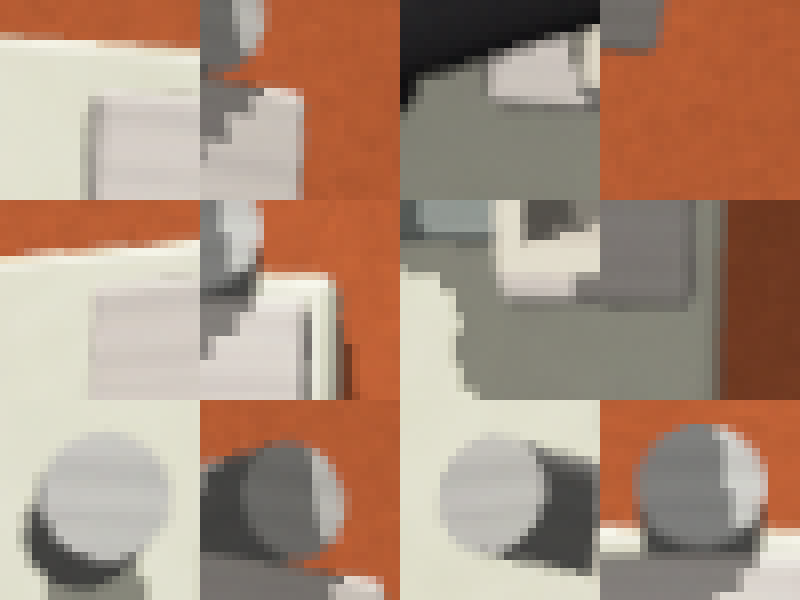

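```bash
python3 - <<'E'
from m import *
r=run("w8","w7",dict(A=((358.4,106.6),(167.75,96.6)),B=((514.4,124),(329.5,90.4)),C=((350.5,242.6),(168.6,225.6)),D=((503,250.9),(326.75,229)),
P1=((343.75,128.4),(154,119)),P2=((503.1,114),(316.25,81.4))))
tilt(r)
E
```

```text
A [0.49   0.0748 0.0596] 0.24
B [0.6588 0.0757 0.0656] 0.25
C [ 0.49   -0.0626  0.0589] 0.2
D [ 0.6592 -0.0625  0.0651] 0.24
P1 [0.4764 0.0513 0.0635] 0.11
P2 [0.6456 0.085  0.063 ] 0.08
normal [-0.0362 -0.0045  0.9993] tilt about y -0.03621290250030985 about x 0.004548056547203538 plane dev mm [ 0.0331 -0.0329 -0.033   0.0328]
P1 above plane mm 4.537497362755705
P2 above plane mm -2.193298211982908
```

Now very clean, with plane residual 0.03 mm and post tops at 63.5 and 63.0 mm. The -x edge is low by about 0.036 rad, because the earlier rough pixel picks overshot, and +y is high by about 0.005–0.015 rad. The correction is to turn the front screw clockwise by about 34°.

```bash
python3 -m jog '[60,0,0,0,-1,60,0,0,0,-1,60,0,0,0,-1,60,0,0,0,-1,60,0,0,0,-1,60,0,0,0,-1,60,0,0,0,-1,60,0,0,0,-1,60,0,0,0,-1,60,0,0,0,-1,60,0,0,0,-1,60,0,0,0,-1,60,0,0,0,-1,60,0,0,0,-1,60,0,0,0,-1,60,0,0,0,-1,60,0,0,0,-1,60,0,0,0,0]'; python3 d.py .4605 -.0445 .146 110.5
```

```text
clock: 17.13
position: [0.4853, -0.0367, 0.289]
ee_rot: [-0.572, 3.068, 0.081]
force: [1.0, -0.1, 0.0]
width: 0.655
pos [ 0.485 -0.037  0.289] yaw 111.17 shift units [ 0.753 -0.127  3.552] turn units 0.11233947726171323 F [ 0.965 -0.092  0.017] j7 2.0212953696613543 w 0.6546064160124355
```

```bash
python3 -m jog '[60,0.6,-0.1,0.4,0.1,60,0.1,0,0.8,0,60,0,0,0.9,0,60,0,0,0.6,0,60,0,0,0,0]'; python3 d.py .4605 -.0445 .146 110.5
```

```text
clock: 17.55
position: [0.4689, -0.0432, 0.1782]
ee_rot: [-0.532, 3.067, 0.079]
force: [-1.0, -0.1, 0.6]
width: 0.653
pos [ 0.469 -0.043  0.178] yaw 109.72 shift units [0.238 0.005 0.798] turn units -0.13070422161711312 F [-0.956 -0.062  0.646] j7 2.0695799608087206 w 0.652866043102193
```

```bash
python3 -m jog '[60,0.24,0,0.5,0,60,0,0,0.28,0,5,0,0,0,0,5,0,0,0.04,0,5,0,0,0,0,5,0,0,0.04,0,5,0,0,0,0,5,0,0,0.04,0,5,0,0,0,0,5,0,0,0.04,0,5,0,0,0,0,5,0,0,0,0]' 40; python3 d.py .4605 -.0445 .146 76
```

```text
clock: 18.55
position: [0.4686, -0.0427, 0.1462]
ee_rot: [-0.516, 3.062, 0.078]
force: [1.3, 0.9, -5.7]
width: 0.131
pos [ 0.469 -0.043  0.146] yaw 109.2 shift units [ 0.205  0.023 -0.004] turn units 5.532947102045014 F [ 1.29   0.893 -5.727] j7 2.087765666411936 w 0.1313935009243764
```

```bash
python3 -m jog '[20,0,0,0,0,20,0.1,0,0,0,20,0.15,0,0,0,20,0.05,0,0,0,20,0,0,0,0]' 40; python3 d.py .4605 -.0445 .146 76
```

```text
clock: 18.97
position: [0.4559, -0.047, 0.1454]
ee_rot: [-0.515, 3.063, 0.079]
force: [-0.8, -0.4, -0.4]
width: 0.213
pos [ 0.456 -0.047  0.145] yaw 109.15 shift units [-0.131  0.021 -0.009] turn units 5.5250791454183075 F [-0.776 -0.376 -0.433] j7 2.0969741484763667 w 0.21267708989009876
```

```bash
python3 -m jog '[5,-0.12,0,0,0,5,0,0,0,0,5,0,0,0,0,5,0,0,0,0]' 40; python3 d.py .4605 -.0445 .146 76
```

```text
clock: 19.3
position: [0.4608, -0.0455, 0.1458]
ee_rot: [-0.516, 3.062, 0.078]
force: [-1.8, 0.3, 1.7]
width: 0.13
pos [ 0.461 -0.046  0.146] yaw 109.17 shift units [-0.002  0.026 -0.005] turn units 5.528832634455601 F [-1.777  0.32   1.747] j7 2.0934434916204374 w 0.13018925681503463
```

```bash
python3 -m jog '[5,0,0,0,1,5,0,0,0,1,5,0,0,0,1,5,0,0,0,1,5,0,0,0,1,5,0,0,0,0.4,5,0,0,0,0]' 40; python3 d.py .4605 -.0445 .146 76
```

```text
clock: 19.88
position: [0.4608, -0.0454, 0.1458]
ee_rot: [0.395, 3.097, 0.089]
force: [-0.2, -0.4, 1.5]
width: 0.132
pos [ 0.461 -0.045  0.146] yaw 75.47 shift units [ 0.012  0.02  -0.004] turn units -0.08853630090921645 F [-0.239 -0.353  1.524] j7 1.5715527730268468 w 0.13210608079978275
```

Release, rise and look again from the same two poses.

```bash
python3 -m jog '[60,0,0,0,0, 60,0,0,0,0, 60,0,0,0,0, 60,0,0,0,0, 60,0,0,-0.8,0, 60,0,0,-1,0.5, 60,0,0,-1,1,60,0,0,-0.8,1,60,0,0,0,1,60,0,0,0,1,60,0,0,0,1,60,0,0,0,1,60,0,0,0,1,60,0,0,0,1,60,0,0,0,1,60,0,0,0,1,60,0,0,0,1,60,0,0,0,1,60,0,0,0,0.5,60,0,0,0,0]'; python3 d.py .462 -.05 .29 0; python3 snap.py w9; python3 -m jog '[60,0,0.9,0,0, 60,0,0.9,0,0, 60,0,0.9,0,0, 60,0,0.9,0,0,60,0,0.9,0,0,60,0,0,0,0,60,0,0,0,0]'; python3 snap.py w10
python3 - <<'E'
from m import *
# predicted pixels of level platform corners / posts, for patch centres
o=np.array([.5747,.0062]);q=dict(A=(-.085,.07,.064),B=(.085,.07,.064),C=(-.085,-.07,.064),D=(.085,-.07,.064),P1=(-.099,.045,.064),P2=(.07,.079,.064))
from patch import mont
c=[]
for k,(x,y,z) in q.items():
  for n in("w9","w10"):
    p=pickle.load(open(f"pics/{n}.pkl","rb"))[0];u,v=proj(p,[x+o[0],y+o[1],z],1);print(k,n,round(u,1),round(v,1));c.append((n,int(round(u)),int(round(v))))
print(c);mont("pics/pb.png",c)
E
```

```text
clock: 21.55
position: [0.4563, -0.0551, 0.2978]
ee_rot: [-2.313, -2.089, -0.09]
force: [-0.4, 0.4, -0.1]
width: 0.651
pos [ 0.456 -0.055  0.298] yaw -5.87 shift units [0.13  0.125 0.206] turn units -0.9790386420880187 F [-0.355  0.444 -0.1  ] j7 0.054542215685962854 w 0.6508386572544801
[ 0.45628886 -0.05511159  0.29782414] [-0.44080932  0.1007675   0.54496043  1.9329475  -0.12460001  1.10421479
  0.05454222]
clock: 22.18
position: [0.6409, -0.0716, 0.298]
ee_rot: [-2.28, -2.116, -0.091]
force: [-0.9, -0.5, 0.1]
width: 0.652
[ 0.64085573 -0.07155797  0.29804854] [-0.29635392  0.45764606  0.54906355  1.49938373 -0.31380499  1.24944038
  0.23029644]
A w9 337.1 94.9
A w10 163.2 102.1
B w9 492.6 90.2
B w10 325.5 81.7
C w9 350.8 232.7
C w10 175.5 233.0
D w9 501.5 217.2
D w10 335.9 219.5
P1 w9 325.6 120.5
P1 w10 152.7 127.2
P2 w9 479.5 81.9
P2 w10 309.8 74.2
[('w9', 337, 95), ('w10', 163, 102), ('w9', 493, 90), ('w10', 326, 82), ('w9', 351, 233), ('w10', 175, 233), ('w9', 501, 217), ('w10', 336, 220), ('w9', 326, 120), ('w10', 153, 127), ('w9', 480, 82), ('w10', 310, 74)]
```

View pics/pb.png

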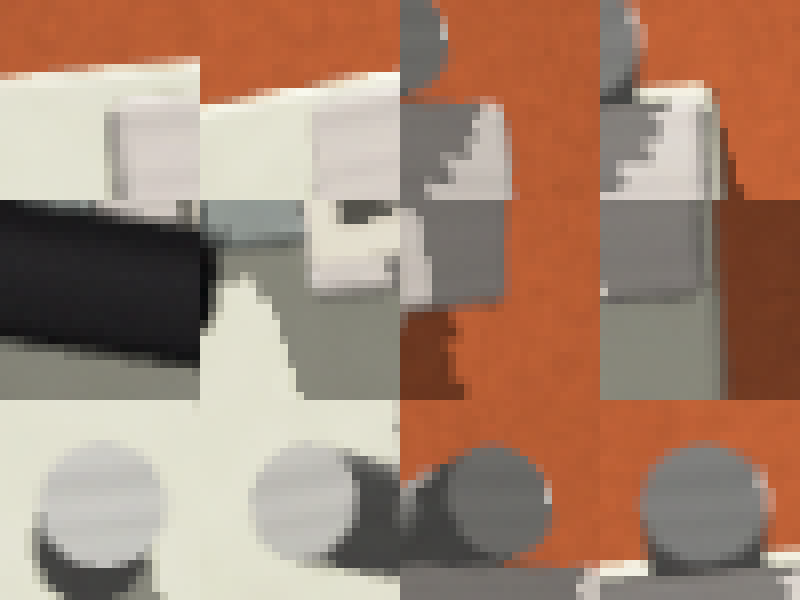

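```bash
python3 - <<'E'
from m import *
r=run("w9","w10",dict(A=((339.5,95),(164.5,102)),B=((493.9,90.4),(326.4,81.8)),D=((501.6,216.8),(336.5,219)),
P1=((326.25,120.6),(153.6,127.25)),P2=((479.9,82.1),(310.4,74.6))))
tilt(r,"ABD")
E
```

```text
A [0.4919 0.0756 0.0658] 0.04
B [0.6605 0.0757 0.0655] 0.03
D [ 0.6604 -0.0635  0.0631] 0.03
P1 [0.4764 0.0511 0.063 ] 0.01
P2 [0.6453 0.0849 0.0637] 0.09
normal [ 0.002  -0.0175  0.9998] tilt about y 0.0020072255966206718 about x 0.017530448797589245 plane dev mm [-0. -0. -0.]
P1 above plane mm -2.430280258880293
P2 above plane mm -2.006605916490774
```

The front axis is done, at 0.002–0.005 rad. The +y edge is high by 0.014–0.0175 rad on both checks, so the side screw needs about 15° anticlockwise.

```bash
python3 -m jog '[60,0.6,-0.1,0,0,60,0.9,-0.15,0,0,60,0.9,-0.15,0,0,60,0.9,-0.15,0,0,60,0.9,-0.15,0,0,60,0.8,-0.1,0.3,0,60,0,0,0.5,1,60,0,0,0.5,1,60,0,0,0,1,60,0,0,0,1,60,0,0,0,1,60,0,0,0,1,60,0,0,0,0.5,60,0,0,0,0]'; python3 d.py .5955 .1356 .146 -43;
```

```text
clock: 23.4
position: [0.6087, 0.1417, 0.2599]
ee_rot: [-2.838, -1.203, -0.072]
force: [0.1, 0.1, 0.4]
width: 0.65
pos [0.609 0.142 0.26 ] yaw -44.0 shift units [-0.524 -0.031  2.823] turn units -0.16747280445830862 F [0.092 0.111 0.366] j7 -0.7235250997108565 w 0.6504773865055917
```

```bash
python3 -m jog '[60,-0.3,0,0.6,-0.15,60,-0.2,0,0.9,0,60,0,0,0.8,0,60,0,0,0.4,0,60,0,0,0,0]'; python3 d.py .5955 .1356 .146 -43;
```

```text
clock: 23.82
position: [0.595, 0.1349, 0.1519]
ee_rot: [-2.817, -1.248, -0.086]
force: [-0.7, -0.0, 0.1]
width: 0.65
pos [0.595 0.135 0.152] yaw -42.12 shift units [0.009 0.002 0.148] turn units 0.14614984047357402 F [-0.679 -0.041  0.082] j7 -0.5950007795736253 w 0.6496693261345149
```

```bash
python3 -m jog '[5,0,0,0.13,0.1,5,0,0,0,0,5,0,0,0.04,0,5,0,0,0,0,5,0,0,0.04,0,5,0,0,0,0,5,0,0,0.04,0,5,0,0,0,0,5,0,0,0,0,5,0,0,0,0]' 40; python3 d.py .5955 .1356 .146 -28;
```

```text
clock: 24.65
position: [0.598, 0.135, 0.1473]
ee_rot: [-2.821, -1.24, -0.099]
force: [-0.6, -0.2, 0.9]
width: 0.125
pos [0.598 0.135 0.147] yaw -42.49 shift units [-0.035 -0.056  0.031] turn units -2.4155383640348824 F [-0.639 -0.213  0.921] j7 -0.5922533103792569 w 0.12525485795149655
```

```bash
python3 -m jog '[5,0,0,0,-1,5,0,0,0,-1,5,0,0,0,-0.5,5,0,0,0,0]' 40; python3 d.py .5955 .1356 .146 -28;
```

```text
clock: 24.98
position: [0.5977, 0.1353, 0.1474]
ee_rot: [-2.634, -1.616, -0.109]
force: [1.0, -0.1, -2.2]
width: 0.126
pos [0.598 0.135 0.147] yaw -26.93 shift units [-0.02  -0.053  0.033] turn units 0.1779198318868017 F [ 1.01  -0.075 -2.152] j7 -0.3672365649873468 w 0.12642940928190172
```

```bash
python3 -m jog '[60,0,0,0,0, 60,0,0,0,0, 60,0,0,0,0, 60,0,0,0,0, 60,0,0,-0.8,0, 60,0,0,-1,-0.5, 60,0,0,-1,-1,60,0,0,-0.9,-1,60,0,0,0,-1,60,0,0,0,-1]'; python3 d.py .65 -.06 .295 0;
```

```text
clock: 25.82
position: [0.5909, 0.1234, 0.3004]
ee_rot: [-2.19, -2.204, -0.116]
force: [-0.0, 0.3, -1.6]
width: 0.654
pos [0.591 0.123 0.3  ] yaw 0.29 shift units [-4.593  1.45  -0.171] turn units 0.04794870901678413 F [-0.023  0.342 -1.628] j7 -0.04551091617673302 w 0.6543367970125791
```

```bash
python3 -m jog '[60,-0.7,0.2,0,0,60,-0.9,0.25,0,0,60,-0.9,0.25,0,0,60,-0.9,0.25,0,0,60,-0.9,0.25,0,0,60,-0.3,0.1,0,0,60,0,0,0,0,60,0,0,0,0]'; python3 snap.py w11; python3 -m jog '[60,0,-0.9,0,0, 60,0,-0.9,0,0, 60,0,-0.9,0,0, 60,0,-0.9,0,0,60,0,-0.9,0,0,60,0,0,0,0,60,0,0,0,0]'; python3 snap.py w12
python3 - <<'E'
from m import *
o=np.array([.5757,.0062]);q=dict(A=(-.085,.07,.064),B=(.085,.07,.064),C=(-.085,-.07,.064),D=(.085,-.07,.064),P1=(-.099,.045,.064),P2=(.07,.079,.064))
from patch import mont
c=[]
for k,(x,y,z) in q.items():
  for n in("w12","w11"):
    p=pickle.load(open(f"pics/{n}.pkl","rb"))[0];u,v=proj(p,[x+o[0],y+o[1],z],1);c.append((n,int(round(u)),int(round(v))))
print(c);mont("pics/pc.png",c)
E
```

```text
clock: 26.48
position: [0.6483, -0.0631, 0.2899]
ee_rot: [-2.179, -2.215, -0.125]
force: [0.0, 1.1, -0.2]
width: 0.653
[ 0.64830133 -0.06310946  0.28994555] [-0.2793701   0.46529787  0.51844064  1.50199785 -0.32835552  1.22730583
  0.31790059]
clock: 27.12
position: [0.4586, -0.0511, 0.2799]
ee_rot: [-2.149, -2.233, -0.127]
force: [0.1, 0.7, 0.7]
width: 0.652
[ 0.45859569 -0.05106025  0.27988666] [-0.40510505  0.1261727   0.52965693  1.95586811 -0.17476961  1.065781
  0.24303196]
[('w12', 354, 106), ('w11', 162, 99), ('w12', 511, 124), ('w11', 329, 93), ('w12', 348, 251), ('w11', 163, 233), ('w12', 502, 255), ('w11', 327, 234), ('w12', 338, 131), ('w11', 149, 123), ('w12', 499, 114), ('w11', 314, 84)]
```

View pics/pc.png

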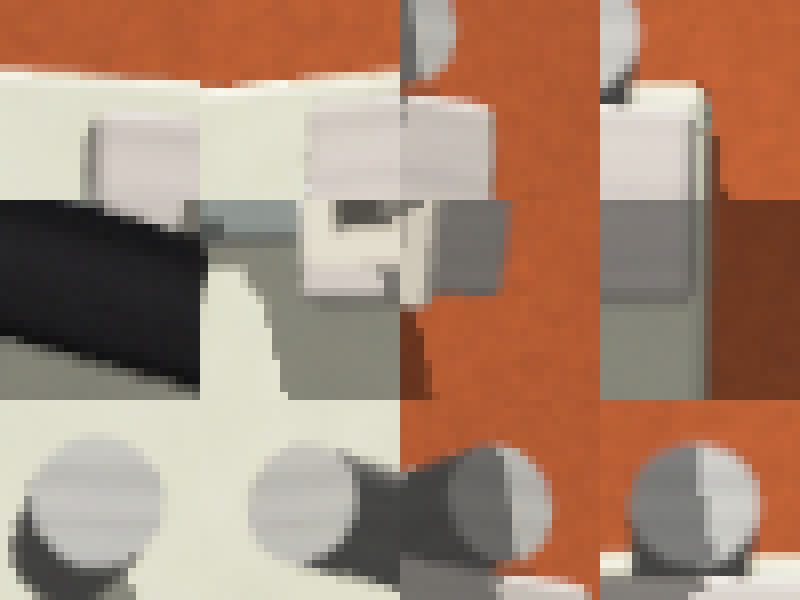

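```bash
python3 - <<'E'
from m import *
r=run("w12","w11",dict(A=((354,107.9),(162.6,99.4)),B=((510.25,124.5),(327.75,93.6)),D=((502.1,253.9),(325.75,233.1)),
P1=((337.5,131.25),(149.5,123.25)),P2=((499,114.1),(313.5,84.6)),pad=((0,0),(0,0))))
tilt(r,"ABD")
E
python3 d.py .45 -.0075 .25 0
python3 -c "
import cv2;i=cv2.imread('pics/w11.png');
import numpy as np
m=(i.max(2)<45).astype('uint8');n,l,s,c=cv2.connectedComponentsWithStats(m)
[print(s[k],c[k]) for k in range(1,n) if s[k][4]>150]"
```

```text
A [0.4911 0.075  0.0643] 0.3
B [0.6597 0.0761 0.0635] 0.0
D [ 0.6598 -0.0627  0.0647] 0.24
P1 [0.4763 0.0513 0.0627] 0.11
P2 [0.6456 0.0852 0.0632] 0.13
pad [ 5.1696 -2.7768  4.2677] 24.63
normal [0.0047 0.008  1.    ] tilt about y 0.004697273913043387 about x -0.008044854183067583 plane dev mm [ 0.  0. -0.]
P1 above plane mm -1.9009361078114568
P2 above plane mm -0.35574365426611115
pos [ 0.458 -0.051  0.28 ] yaw 2.12 shift units [ 1.035 -0.193  0.829] turn units 0.3529216010042641 F [-1.291  0.781 -1.033] j7 0.24312732833339906 w 0.6557437755736057
[ 227    0   53   57 1278] [256.87167449  26.82707355]
[ 161  154   45   45 1604] [182.63840399 175.8840399 ]
[  65  202   87   39 1838] [110.53917301 221.44015234]
[ 172  278   40   99 1298] [190.94298921 339.85747304]
[237 279  21  32 386] [249.15025907 297.71243523]
[386 279  21  31 386] [393.38860104 297.64248705]
[ 432  278   40   92 1047] [451.96943649 333.14613181]
[   0  311   55   64 1873] [ 23.68766684 343.02189002]
[ 597  317   43   52 1170] [618.52649573 342.22051282]
[231 342  17  28 314] [237.73248408 353.4044586 ]
[395 343  16  27 244] [403.40983607 353.77868852]
[ 540  404   65   76 2163] [573.9912159  442.55709663]
[ 437  419   98   43 1282] [486.38221529 434.77067083]
```

The platform is level. The corner fit gives (0.005, 0.008) rad, and the posts agree to within about 0.01 rad. Next I'll close the fingers, move over the pad and press it down along its arc.

```bash
python3 -m jog '[0,0.2,0.7,-0.1,0,0,0.3,0.9,0,0,0,0.3,0.9,0,0,0,0.3,0.2,0,0,0,0,0,0,0,0,0,0,0,0,0,0,0,0,0,0,0,0,0,0,0,0,0,0,0]' 40; python3 d.py .572 -.006 .245 0
```

```text
clock: 27.92
position: [0.5703, 0.0045, 0.2906]
ee_rot: [-2.138, -2.241, -0.127]
force: [-0.4, -0.3, -0.4]
width: 0.051
pos [0.57  0.004 0.291] yaw 2.62 shift units [-0.361 -0.006  1.114] turn units 0.4372018952791545 F [-0.421 -0.326 -0.375] j7 0.2096378946498181 w 0.050642209892376625
```

```bash
python3 -m jog '[0,-0.3,-0.1,0.5,0,0,-0.05,-0.1,0.5,0,0,0,0,0.2,0,0,0,0,0,0]' 40; python3 d.py .565 -.006 .23 0
```

```text
clock: 28.25
position: [0.5626, -0.0085, 0.2422]
ee_rot: [-2.143, -2.239, -0.133]
force: [-0.6, 0.3, 0.2]
width: 0.005
pos [ 0.563 -0.008  0.242] yaw 2.42 shift units [0.032 0.053 0.31 ] turn units 0.4032436709400855 F [-0.556  0.33   0.242] j7 0.2655894511408939 w 0.005232446114113299
```

```bash
python3 -m jog '[0,0,-0.05,0.25,0,0,0.02,-0.15,0.25,0,0,0.02,-0.15,0.25,0,0,0.02,-0.15,0.25,0]' 40; python3 d.py .53 -.006 .18 0
```

```text
clock: 28.58
position: [0.5464, -0.0045, 0.2044]
ee_rot: [-2.149, -2.241, -0.143]
force: [0.1, 0.5, 1.3]
width: 0.006
pos [ 0.546 -0.005  0.204] yaw 2.3 shift units [-0.073 -0.438  0.587] turn units 0.3827719781740484 F [0.1   0.463 1.286] j7 0.2849816466857292 w 0.005703806589882059
```

```bash
python3 -m jog '[0,0,-0.15,0.25,0,0,0,-0.12,0.25,0,0,0,-0.08,0.25,0,0,0,-0.05,0.25,0,0,0,-0.03,0.25,0]' 40; python3 d.py .5215 -.006 .138 0
```

```text
clock: 29.0
position: [0.5319, -0.0006, 0.1546]
ee_rot: [-2.151, -2.244, -0.151]
force: [-0.9, -0.6, 0.2]
width: 0.002
pos [ 0.532 -0.001  0.155] yaw 2.29 shift units [-0.16  -0.286  0.387] turn units 0.3816456205132492 F [-0.869 -0.635  0.181] j7 0.3306968747213235 w 0.00238075669046511
```

```bash
python3 -m jog '[0,-0.08,-0.12,0.2,0,0,-0.08,-0.1,0.15,0,0,0,0,0.1,0]' 40; python3 d.py .5215 -.006 .138 0; python3 snap.py w13
```

```text
clock: 29.25
position: [0.5243, -0.0038, 0.135]
ee_rot: [-2.148, -2.245, -0.156]
force: [-9.0, 9.9, 30.8]
width: 0.006
pos [ 0.524 -0.004  0.135] yaw 2.39 shift units [-0.044 -0.068 -0.083] turn units 0.3980917133018096 F [-9.001  9.948 30.755] j7 0.3674517708538566 w 0.00619052532055034
[ 0.52430786 -0.00382779  0.13500183] [-0.3598067   0.40649034  0.43016754  2.01796993 -0.39039888  0.74413901
  0.36745177]
```

```bash
python3 - <<'E'
from h import *
for n in("scene","side"): cv2.imwrite(f"pics/{n}1.png",get_image(n)[:,:,::-1])
a=cv2.imread("pics/scene1.png")[185:315,275:405];b=cv2.imread("pics/side1.png")[178:308,245:375]
cv2.imwrite("pics/crop1.png",np.hstack([cv2.resize(a,(400,400),interpolation=2),cv2.resize(b,(400,400),interpolation=2)]))
E
python3 -m jog '[0,0,0,-0.5,0,0,0,0,-1,0,0,0,0,-1,0,0,0,0,-1,0,0,-0.5,0,-0.6,0,0,-0.9,0,0,0,0,0,0,0,0]'; python3 d.py .458 -.051 .285 0
```

```text
clock: 29.98
position: [0.5176, -0.0774, 0.3009]
ee_rot: [-2.143, -2.25, -0.156]
force: [-1.4, -0.7, -0.5]
width: 0.006
pos [ 0.518 -0.077  0.301] yaw 2.64 shift units [ 0.697 -1.475  0.386] turn units 0.44064039791376786 F [-1.397 -0.706 -0.51 ] j7 0.35240438472099533 w 0.006289422182287774
```

```bash
python3 -m jog '[0,0.3,-0.7,0,0,0,0.3,-0.75,0.1,0,0,0,0,0,0,0,0,0,0,0]'; python3 snap.py w15; python3 -m jog '[0,-0.05,0.9,0,0,0,-0.05,0.9,0,0,0,-0.05,0.9,0,0,0,-0.05,0.9,0,0,0,-0.05,0.9,0,0,0,0,0,0,0,0,0,0,0,0]'; python3 snap.py w14
python3 - <<'E'
from m import *
o=np.array([.5757,.0062]);q=dict(A=(-.085,.07,.064),B=(.085,.07,.064),D=(.085,-.07,.064),P1=(-.099,.045,.064),P2=(.07,.079,.064),pad=(-.054,-.012,.114))
from patch import mont
c=[]
for k,(x,y,z) in q.items():
  for n in("w15","w14"):
    p=pickle.load(open(f"pics/{n}.pkl","rb"))[0];u,v=proj(p,[x+o[0],y+o[1],z],1);c.append((n,int(round(u)),int(round(v))))
    if k=="pad":
        i=cv2.imread(f"pics/{n}.png");m=(i.max(2)<60).astype('uint8');N,l,s,cc=cv2.connectedComponentsWithStats(m);j=l[int(v),int(u)];print(n,u,v,s[j],cc[j])
print(c);mont("pics/pd.png",c)
E
```

```text
clock: 30.32
position: [0.4565, -0.0593, 0.295]
ee_rot: [-2.153, -2.243, -0.157]
force: [0.9, -0.0, 0.7]
width: 0.002
[ 0.4564804  -0.05934489  0.29502136] [-0.40205584  0.0958927   0.54152527  1.94787604 -0.16733921  1.08081181
  0.2542106 ]
clock: 30.95
position: [0.6463, -0.0631, 0.2979]
ee_rot: [-2.147, -2.243, -0.154]
force: [-0.5, -0.5, -0.3]
width: 0.006
[ 0.64634417 -0.06311139  0.29792954] [-0.28932727  0.45459059  0.54326885  1.50548331 -0.35053206  1.23398327
  0.3647419 ]
w15 387.90677018617316 186.13512270103507 [370 170  33  32 813] [385.8893 185.4957]
w14 175.37750307143472 176.1518361647679 [162 160  29  32 741] [176.2267 175.8246]
[('w15', 349, 103), ('w14', 167, 99), ('w15', 500, 120), ('w14', 331, 99), ('w15', 493, 245), ('w14', 325, 236), ('w15', 334, 126), ('w14', 154, 123), ('w15', 489, 110), ('w14', 316, 90), ('w15', 388, 186), ('w14', 175, 176)]
```

View pics/pd.png

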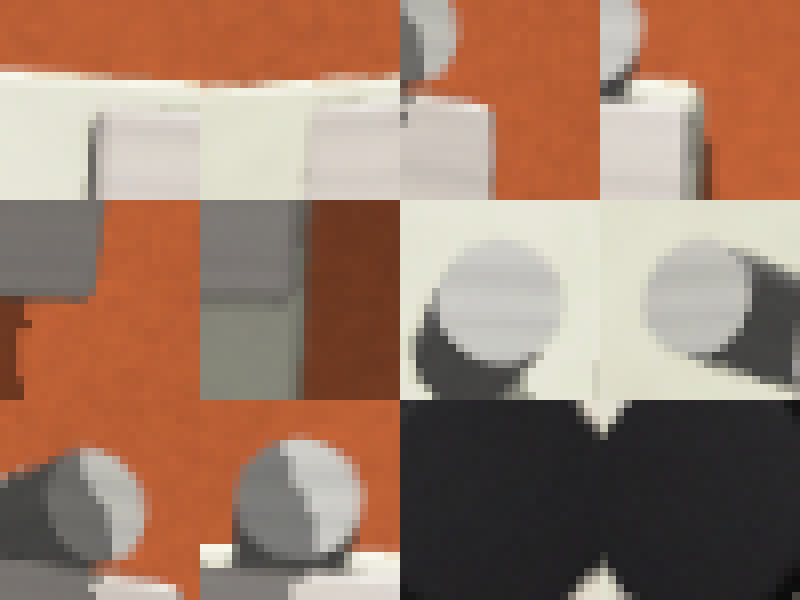

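```bash
python3 - <<'E'
from m import *
r=run("w15","w14",dict(A=((349,104.3),(167.6,99.4)),B=((499.1,120.6),(328.9,99.6)),D=((492.4,244.1),(323.75,235.25)),
P1=((334,126.25),(153.5,122.6)),P2=((488.5,110.5),(315.75,90)),pad=((385.9,185.5),(176.2,175.8))))
tilt(r,"ABD")
print(observe()["force"])
E
```

```text
A [0.4907 0.0752 0.063 ] 0.53
B [0.659  0.0754 0.0644] 0.14
D [ 0.6595 -0.0624  0.0651] 0.02
P1 [0.4764 0.0511 0.0638] 0.09
P2 [0.6454 0.085  0.0639] 0.16
pad [ 0.5209 -0.0054  0.1095] 0.05
normal [-0.0081  0.0048  1.    ] tilt about y -0.008084408105688891 about x -0.0048153613406780125 plane dev mm [0. 0. 0.]
P1 above plane mm 0.80911527798365
P2 above plane mm -0.3792281940148271
[ 0.5521  0.9029 -0.0753]
```

```bash
python3 -c "
from cell import *
print(sign_off())"
```

```text
the job is handed in; nothing more can be done
None
```

I levelled the platform with the two screws while the comb arm was still up, then pressed the arm down to its stop. I handed the job in at about 31 s on the clock.

- **Screws:** I gripped the T-bars and turned them. The front screw went about 84° anticlockwise, then about 34° back because my first rough tilt reading overshot. The side screw went about 24° clockwise, then about 15° back.
- **Level, after the arm was down:** the platform corners gave tilts of about −0.008 rad (about y) and −0.005 rad (about x), against a limit of 0.02. Both level posts were within 1 mm of the platform plane.
- **Disagreement:** the corner and post readings differed from each other by up to about 0.01 rad in the check before pressing. I put the tilt at roughly 0.01 rad.
- **Comb arm:** the last press met about 31 N upward at the stop. Afterwards the pad measured 109.5 mm high at x 0.521, against an expected 109 mm and 0.5215 for fully down.
- **Other objects:** I never went near the beaker, wash bottle or tip rack, but I did not measure their positions again. The gripper was clear of everything at the end.

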